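Pack the mosquito inspector's two kits

TASK

Make up the two mosquito-inspection kits in the white baskets. The sampling kit, in the basket with one divider, takes the torch lying down in the long compartment and the tall sample jar standing in the short one; the trap kit, in the basket with two dividers, takes the tape roll lying flat in the largest compartment, the black trap cup standing mouth up in the middle one and the squat bait tub standing in the smallest. Leave both baskets standing on the table, and do not disturb the water bottle or the film carton.

Things in the scene. Friction and masses are not known exactly. Their poses are not given: they have to be found in the camera images.
- sampling_basket: Sampling-kit basket (ONE divider). Loose white slatted basket, 276 (x) x 102 (y) x 38 mm, rim bead 4 mm proud, walls and floor 3 mm, 0.35 kg. Origin: centre of underside; x lengthwise. Dividers 35 mm high, 3 mm thick. Long compartment x -135 to +55 mm (centre -40), for the torch; short one +58 to +135 (centre +96.5), for the jar.
- trap_basket: Trap-kit basket (TWO dividers). Loose white slatted basket, 276 (x) x 102 (y) x 38 mm, rim bead 4 mm proud, walls and floor 3 mm, 0.35 kg. Origin: centre of underside; x lengthwise. Dividers 35 mm high, 3 mm thick. Largest compartment x -135 to -23 mm (centre -79), for the tape; middle -20 to +60 (centre +20), for the cup; smallest +63 to +135 (centre +99), for the tub.
- torch: Dark torch lying down, 136 mm long. Round barrel 26 mm thick (x -48 to +32 mm) to grip; hexagonal head (x +32 to +68) and tail (-68 to -48), 34 mm across flats, keep it from rolling. Origin on its axis at mid-length, about its centre of mass, 17 mm above what it lies on; x along it to the head; y, z turn with it. About 0.14 kg.
- sample_jar: Tall slim sample jar with a white screw lid, standing: 40 mm in diameter, 82 mm high (lid the top 16 mm), paper label. Origin: centre of its underside, z up. About 70 g.
- bait_tub: Squat white tub (bait tablets) with a white screw lid, standing: 54 mm in diameter, 60 mm high (lid the top 14 mm), paper label. Origin: centre of its underside, z up. About 120 g.
- trap_cup: Open black plastic mosquito-trap cup standing mouth up: 75 mm high, 65 mm in diameter at the rim tapering to 56 mm at the foot, wall 3 mm. Origin: centre of its underside, z up. 60 g.
- tape_roll: Part-used roll of grey insulating tape lying flat: 54 mm outside, 36 mm hole, 19 mm high. Origin: centre of its underside, z up. 60 g.
- water_bottle: Bystander: clear drinking-water bottle with a violet cap, standing at the far side of the table, 64 mm in diameter, 180 mm high. Origin: centre of its underside.
- film_carton: Bystander: long green carton of kitchen film lying at the far side of the table, 52 (x) x 300 (y) x 52 mm high. Origin: centre of its underside.
There are look-alikes about, which are no part of the job. What is shaped like the sample_jar but brown or yellow is not meant.

How it is judged (in metres and radians):
At the end, for the whole second after the job is handed in: Each of the five things rests in its own compartment, released and at rest, its underside within 5 mm of the basket floor: torch lying level, the others upright (all within 0.12 rad; cup mouth up). Both baskets stand on the table, tilted less than 0.08 rad (x of torch in the frame of sampling_basket between -0.075 and -0.005 m and y of torch in the frame of sampling_basket between -0.034 and 0.034 m and z of torch in the frame of sampling_basket between 0.015 and 0.026 m and angle between torch's own x axis and vertical between 1.45 and 1.69 rad and x of sample_jar in the frame of sampling_basket between 0.06 and 0.132 m and y of sample_jar in the frame of sampling_basket between -0.045 and 0.045 m and z of sample_jar in the frame of sampling_basket between -0.002 and 0.008 m and angle between each of sample_jar, tape_roll, trap_cup, bait_tub's own z axis and vertical below 0.12 rad and x of tape_roll in the frame of trap_basket between -0.132 and -0.026 m and y of tape_roll in the frame of trap_basket between -0.045 and 0.045 m and z of tape_roll in the frame of trap_basket between -0.002 and 0.008 m and x of trap_cup in the frame of trap_basket between -0.018 and 0.058 m and y of trap_cup in the frame of trap_basket between -0.045 and 0.045 m and z of trap_cup in the frame of trap_basket between -0.002 and 0.008 m and x of bait_tub in the frame of trap_basket between 0.064 and 0.132 m and y of bait_tub in the frame of trap_basket between -0.045 and 0.045 m and z of bait_tub in the frame of trap_basket between -0.002 and 0.008 m and angle between each of sampling_basket, trap_basket's own z axis and vertical below 0.08 rad and height (world z) of each of sampling_basket, trap_basket below 0.01 m and linear speed of each of torch, sample_jar, tape_roll, trap_cup, bait_tub, sampling_basket, trap_basket below 0.02 m/s and angular speed of each of torch, sample_jar, tape_roll, trap_cup, bait_tub, sampling_basket, trap_basket below 0.3 rad/s); the robot touches nothing.
It fails at once if the water bottle is shifted more than 30 mm or tipped (distance of water_bottle from where it was at the start of the episode above 0.03 m or angle between water_bottle's own z axis and vertical above 0.3 rad).
It fails at once if the film carton is shifted more than 30 mm (distance of film_carton from where it was at the start of the episode above 0.03 m).
It also fails if it takes over 112 s, if anything falls off the work surface, if the arm or the gripper's body presses on something with over 40 N, if the wrist force passes 120 N, or if a joint passes its speed limit or range.

ROBOT

A 6-joint arm with a two-finger parallel gripper is mounted at the origin on the work surface. World frame = base frame: x ahead of the robot, y to its left, z up, the work surface at z = 0. Lengths are in m, angles in degrees, forces in N, time in s.
With the tool pointing down it reaches from about 0.275 to 1 m from the base axis. Payload 8.4 kg.
Tool frame: the origin (TCP) lies between the finger pads; the fingertips stand 17 mm ahead of it and the grasp point (between the pads) lies 2 mm behind it; z points along the fingers, y is the line along which they close (so a half turn about z gives the same grasp; the last joint's range is limited). The gripper opens to 85 mm and grips with 20 to 120 N. Pads are 22 mm wide; open, the fingers measure 114 mm over their backs; the gripper's body (76 mm by 85 mm) begins 54 mm behind the grasp point. The pads swing forward as they close: fully open they stand 13 mm farther back than shut.
Start: joints at [-70.038, 20.225, 93.587, -0, 66.188, -0.138], TCP at [0.215, -0.587, 0.248] pointing down, gripper open.
Joint ranges: [-150.9, 150.9], [-52.94, 120.26], [3.33, 152.33], [-74.26, 254.26], [0, 154.13], [-172.89, 172.89]. Speed limits (degrees/s): [127.2, 127.2, 159.86, 180, 180, 180].

INTERFACE

Orientations are given as a 3x3 rotation matrix whose columns are the frame's x, y, z axes.
In Python, from station import env, cams gives the robot as it stands. The module is installed in compiled form; this text tells all that it offers.
- The arm moves only by the tool servo_tool, never from a script. Its argument "commands" is a list of rows, each an object of numbers: "x", "y", "z": the shift along the tool's x, y, z each as a share of 0.15 m, from -1 to 1; "ax", "ay", "az": the turn, a rotation vector about the tool's x, y, z each as a share of pi rad, from -1 to 1; "claw": the closure, from -1 (fully open) to 1 (shut). A call has 1 to 5 rows; each row is the pose to reach, as a shift and turn from the pose commanded when the call began, along the tool's axes at that moment, turning the shorter way round; what a row does not reach only later rows make up. A row lasts 1/8 s, in which the tool goes at most 62.5 mm and 10.7 degrees, less where a joint would pass 70% of its speed; a pose out of reach is approached as far as the arm can. A call with a number of a shift or a turn outside -1 to 1 is refused whole. A call with a gripper value outside its range is refused whole. The fingers move at their own pace and stop on an object; "squeeze" is the grip in N (left out, the last holds). Time passes only in rows, so rows that repeat a pose let the fingers close. It gives the time, the measured TCP pose, the force, the opening and the grip force at its end, in the units of the state.
- env.sense(): the state, without advancing time (a new reading comes with each control period).
- cams.get_image(name): name is "side" or "top" or "wrist"; returns the picture (384x512x3 uint8, red, green, blue); there is no depth.
- cams.camera_params(name): a dict with "fx", "fy", "cx", "cy" (pixels), "cam_to_world" (4x4, takes a point from camera to world coordinates). Camera axes: x right, y down, z forward; pixel columns grow to the right and rows downward; lengths in m; the calibration is good to about 2 mm. A picture is of the moment at which its call begins: read the wrist's pose just before it. camera_params takes no time and is no camera call; for the wrist camera it gives the pose at the moment of the call.
- env.finish_job(): hands the job in; it is judged then, once.
Trained networks look in the newest picture that a camera, given by its name, has taken for a name from the list of things; names that differ only in an ending like _2 or _b are one class to them, and where a whole thing is asked for, a point or a joint stands for the part that bears it (a point fixed in the world has none). Each returns a list of dicts, best first, with "conf" (0 to 1); they miss things now and then, are a little off and sometimes report something else, mostly with a low value. They report only what shows in the picture. A call takes as long as a camera call. They do not tell look-alikes from the thing itself.
- cams.boxes_of(label, camera): "at" ([column, row] in pixels, amid what is visible of it).
- cams.masks_of(label, camera): "region" (384x512 bool, what is visible of it) and "at" ([column, row] in pixels, amid what is visible of it).
- cams.spot_point(label, camera): "at" ([column, row] in pixels: a listed point, or the origin of a listed thing).
The state is a dict: "clock": time; "joints": joint angles; "qvel": joint speeds; "joint_torque": joint torques, N m; "ee_pos": TCP position; "ee_rot": TCP orientation; "contact_force": force on the tool from outside, world axes, zero at the start; "moment": the same for the moment, N m; "gripper_width": finger opening in m; "grip_force": force on a finger pad.
Only numpy, scipy, OpenCV 4.12 (cv2) and the standard library are available. Lean on these libraries where they do the work, as an engineer would, in place of code of your own. Each camera call takes 0.05 s, during which the arm holds its last target. There are 200 camera calls.

## Working session

There is one attempt and no reset: what is moved stays moved. The work goes in short steps, Python scripts to look and compute and a tool call to move; the robot and the scene stay as the last step left them, time stands still between calls to the robot, and variables do not carry over. Pictures are saved under pics/ and viewed, at most 17 in all, crops included, and the job is handed in when it is done.

Besides the shell and the picture viewer there is one more tool, called after "Call:" in YAML: its name, and indented under it one key for each argument. servo_tool: Moves the arm, as the interface text tells. Its arguments: {"type":"object","properties":{"commands":{"type":"array"},"squeeze":{"type":"number"}},"required":["commands"]}

```bash
mkdir -p pics
cat > h.py <<'E'
import numpy as np, cv2
from station import env, cams
def snap(c,fn=None,crop=None,scale=1):
    im=cams.get_image(c)
    if fn:
        o=im if crop is None else im[crop[1]:crop[3],crop[0]:crop[2]]
        o=cv2.resize(o,None,fx=scale,fy=scale,interpolation=cv2.INTER_CUBIC)
        cv2.imwrite('pics/'+fn,o[:,:,::-1])
    return im
def ray(c,px,z):
    p=cams.camera_params(c); T=np.array(p['cam_to_world'])
    d=T[:3,:3]@np.array([(px[0]-p['cx'])/p['fx'],(px[1]-p['cy'])/p['fy'],1])
    return T[:3,3]+d*(z-T[2,3])/d[2]
def proj(c,P):
    p=cams.camera_params(c); T=np.array(p['cam_to_world'])
    q=T[:3,:3].T@(np.array(P)-T[:3,3]); return np.array([p['fx']*q[0]/q[2]+p['cx'],p['fy']*q[1]/q[2]+p['cy']])
E
python3 - <<'E'
from h import *
np.set_printoptions(precision=3,suppress=True)
a=snap('top','top1.png',scale=1.5); 
for n in ['sampling_basket','trap_basket','torch','sample_jar','bait_tub','trap_cup','tape_roll','water_bottle','film_carton']:
    for d in cams.spot_point(n,'top')[:4]: print(n,round(d['conf'],2),np.round(d['at']),ray('top',d['at'],0.0))
b=snap('side','side1.png',scale=1.5)
for c in ['top','side']: print(c,np.array(cams.camera_params(c)['cam_to_world']))
s=env.sense(); print(s['clock'],s['ee_rot'],s['gripper_width'])
E
```

```text
sampling_basket 0.96 [349. 225.] [ 0.491 -0.268  0.   ]
trap_basket 0.71 [129. 215.] [0.502 0.313 0.   ]
torch 0.55 [296. 171.] [ 0.632 -0.124  0.   ]
sample_jar 0.81 [254. 255.] [ 0.406 -0.02   0.   ]
sample_jar 0.78 [227. 281.] [0.337 0.05  0.   ]
sample_jar 0.56 [312. 297.] [ 0.301 -0.173  0.   ]
sample_jar 0.53 [285. 278.] [ 0.347 -0.103  0.   ]
bait_tub 0.72 [212. 239.] [0.444 0.092 0.   ]
trap_cup 0.85 [210. 166.] [0.639 0.103 0.   ]
tape_roll 0.59 [249. 206.] [ 0.536 -0.003  0.   ]
water_bottle 0.84 [219. 113.] [0.781 0.085 0.   ]
film_carton 0.56 [284. 244.] [ 0.436 -0.097  0.   ]
top [[ 0.026 -0.997  0.079  0.466]
 [-0.999 -0.028 -0.016  0.01 ]
 [ 0.019 -0.078 -0.997  1.201]
 [ 0.     0.     0.     1.   ]]
side [[-0.83  -0.402  0.386  0.251]
 [-0.557  0.618 -0.555  0.442]
 [-0.016 -0.676 -0.737  0.616]
 [ 0.     0.     0.     1.   ]]
0.55 [[ 0.939  0.344 -0.   ]
 [ 0.344 -0.939 -0.   ]
 [-0.     0.    -1.   ]] 0.0858715015119214
```

View pics/top1.png

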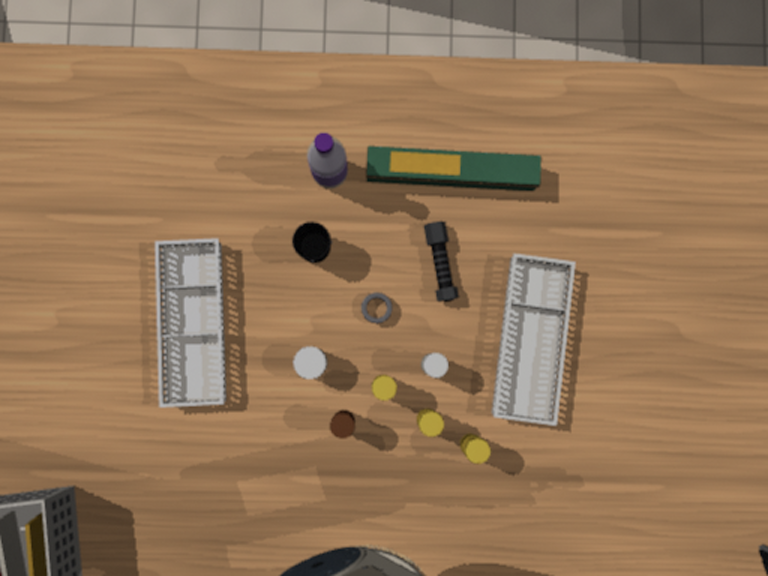

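View pics/side1.png

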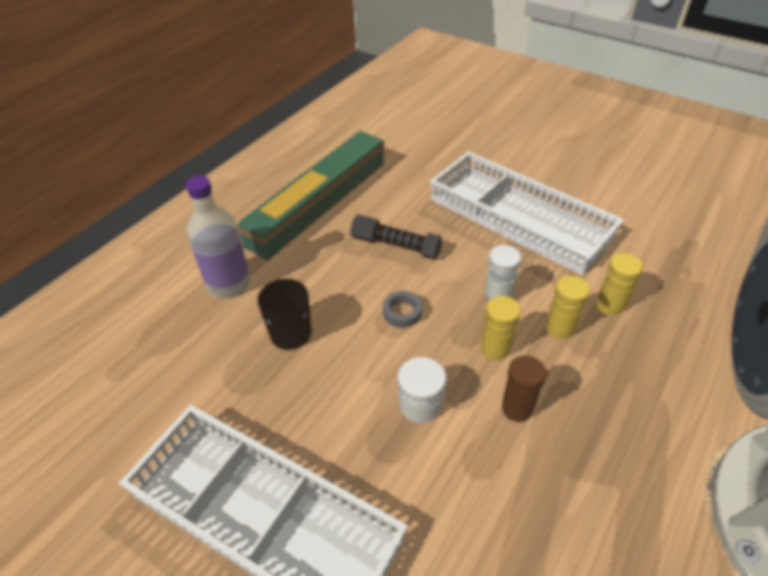

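The top view has the white-lidded jar at about (290,244). Look-alikes are yellow at (256,258), (287,282) and (318,300), and brown at (228,282). I choose (290,244) because its lid is white. The tub is at (207,241), cup (207,161), tape (251,205) and torch (294,175) with its bigger head at the far end. Both baskets have their +x end at the far side: trap at (127,215), sampling at (356,226).

```bash
cat > fit.py <<'E'
from h import *
from scipy.optimize import minimize
np.set_printoptions(precision=4,suppress=True)
A=np.linspace(0,2*np.pi,40,endpoint=False); C=np.c_[np.cos(A),np.sin(A)]
cyl=lambda r0,r1,h: np.vstack([np.c_[C*r0,np.zeros(40)],np.c_[C*r1,np.full(40,h)]])
box=lambda x0,x1,w,h: np.array([[x,y,z] for x in(x0,x1) for y in(-w,w) for z in(0,h)])
G=dict(sample_jar=cyl(.02,.02,.082),bait_tub=cyl(.027,.027,.06),trap_cup=cyl(.028,.0325,.075),tape_roll=cyl(.027,.027,.019),
 torch=box(-.068,.068,.018,.034),sampling_basket=box(-.138,.138,.051,.04),trap_basket=box(-.138,.138,.051,.04))
SS=4
def hull(cam,P):
    px=np.array([proj(cam,p) for p in P]); return cv2.convexHull((px*SS+SS/2).astype(np.float32))
def fit(name,x0,masks):
    yawed=len(x0)==3
    M={c:cv2.resize(m.astype(np.uint8),None,fx=SS,fy=SS,interpolation=cv2.INTER_NEAREST) for c,m in masks.items()}
    M={c:(cv2.morphologyEx(m,cv2.MORPH_CLOSE,np.ones((25,25),np.uint8)) if 'basket' in name or 'tape' in name else m) for c,m in M.items()}
    def f(v,full=False):
        t=v[2] if yawed else 0; R=np.array([[np.cos(t),-np.sin(t),0],[np.sin(t),np.cos(t),0],[0,0,1]])
        P=G[name]@R.T+[v[0],v[1],0]; o=[]
        for c,m in M.items():
            r=np.zeros_like(m); cv2.fillConvexPoly(r,hull(c,P).astype(np.int32),1); o.append((r&m).sum()/max(1,(r|m).sum()))
        return o if full else -np.mean(o)
    n=len(x0); S=np.vstack([x0]+[np.array(x0)+d for d in np.diag([.01,.01,.1][:n])])
    r=minimize(f,x0,method='Nelder-Mead',options=dict(initial_simplex=S,xatol=2e-4,fatol=1e-4))
    return r.x,f(r.x,True)
E
python3 - <<'E'
from fit import *
ap=dict(sample_jar=((290,244),.08),bait_tub=((207,241),.06),trap_cup=((207,161),.07),tape_roll=((251,205),.01),torch=((294,175),.02),sampling_basket=((356,226),.03),trap_basket=((127,215),.03))
x0={n:ray('top',*a) for n,a in ap.items()}
pick={}
for cam in ['top','side']:
    im=snap(cam,'crop1.png' if cam=='top' else None,(170,130,340,320),4 if 0 else 3)
    for n in ap:
        px=proj(cam,[*x0[n][:2],{'sample_jar':.04,'trap_cup':.04,'bait_tub':.03}.get(n,.015)])
        L=cams.masks_of(n,cam); L=sorted(L,key=lambda d:np.hypot(*(np.array(d['at'])-px)))
        if L and np.hypot(*(np.array(L[0]['at'])-px))<(25 if 'basket' in n else 15): pick.setdefault(n,{})[cam]=L[0]['region']
        else: print('miss',cam,n,px,[(np.round(d['at']),round(d['conf'],2)) for d in L][:5])
for n in ap:
    v0=list(x0[n][:2])+({'torch':[.1],'sampling_basket':[-.12],'trap_basket':[.03]}.get(n,[]))
    for ms in [pick.get(n,{})]+[{c:m} for c,m in pick.get(n,{}).items()]:
        if ms: r,q=fit(n,v0,ms); print(n,list(ms),r,np.round(q,2), np.round(np.degrees(r[2]),1) if len(r)>2 else '')
E
```

```text
Traceback (most recent call last):
  File "fit.py", line 23, in fit
    r=minimize(f,x0,method='Nelder-Mead',options=dict(initial_simplex=S,xatol=2e-4,fatol=1e-4))
  File "fit.py", line 20, in f
    r=np.zeros_like(m); cv2.fillConvexPoly(r,hull(c,P).astype(np.int32),1); o.append((r&m).sum()/max(1,(r|m).sum()))
                                             ~~~~^^^^^
  File "fit.py", line 11, in hull
    px=np.array([proj(cam,p) for p in P]); return cv2.convexHull((px*SS+SS/2).astype(np.float32))
                 ~~~~^^^^^^^
  File "h.py", line 15, in proj
    p=cams.camera_params(c); T=np.array(p['cam_to_world'])
ValueError: time passes only in moves, steps and waits
```

View pics/crop1.png

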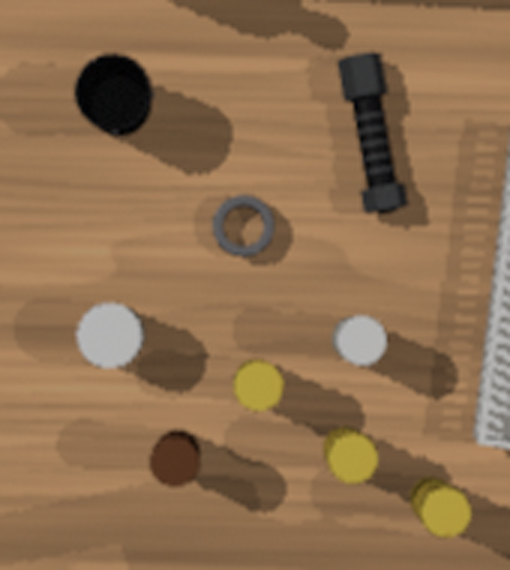

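The crop shows the white jar at crop (360,340), which is picture (290,243). It has a white lid and no look-alike touching it. `camera_params` can't be called that often, so I'll cache it.

```bash
python3 - <<'E'
s=open('h.py').read()
s=s.replace("def snap","_K={}\ndef par(c,fresh=False):\n    if fresh or c not in _K: _K[c]=cams.camera_params(c)\n    return _K[c]\ndef snap").replace("p=cams.camera_params(c)","p=par(c)")
open('h.py','w').write(s)
E
cat > run.py <<'E'
from fit import *
ap=dict(sample_jar=((290,244),.08),bait_tub=((207,241),.06),trap_cup=((207,161),.07),tape_roll=((251,205),.01),torch=((294,175),.02),sampling_basket=((356,226),.03),trap_basket=((127,215),.03))
x0={n:ray('top',*a) for n,a in ap.items()}
pick={}
for cam in ['top','side']:
    im=snap(cam)
    for n in ap:
        px=proj(cam,[*x0[n][:2],{'sample_jar':.04,'trap_cup':.04,'bait_tub':.03}.get(n,.015)])
        L=cams.masks_of(n,cam); L=sorted(L,key=lambda d:np.hypot(*(np.array(d['at'])-px)))
        if L and np.hypot(*(np.array(L[0]['at'])-px))<(25 if 'basket' in n else 15): pick.setdefault(n,{})[cam]=L[0]['region']
        else: print('miss',cam,n,px,[(np.round(d['at']),round(d['conf'],2)) for d in L][:5])
for n in ap:
    v0=list(x0[n][:2])+({'torch':[.1],'sampling_basket':[-.12],'trap_basket':[.03]}.get(n,[]))
    for ms in [pick.get(n,{})]+[{c:m} for c,m in pick.get(n,{}).items()]:
        if ms: r,q=fit(n,v0,ms); print(n,list(ms),r,np.round(q,2), np.round(np.degrees(r[2]),1) if len(r)>2 else '')
E
python3 run.py
```

```text
miss top sample_jar [288.402  243.5796] [(array([286., 284.]), 0.79), (array([316., 300.]), 0.6), (array([356., 224.]), 0.65), (array([229., 283.]), 0.61)]
miss top tape_roll [251.0309 204.8876] [(array([219., 110.]), 0.53)]
miss side tape_roll [269.2617 202.8188] []
sample_jar ['side'] [ 0.446  -0.1084] [0.83] 
sample_jar ['side'] [ 0.446  -0.1084] [0.83] 
bait_tub ['top', 'side'] [0.44   0.1039] [0.89 0.88] 
bait_tub ['top'] [0.4383 0.1025] [0.94] 
bait_tub ['side'] [0.4429 0.1041] [0.92] 
trap_cup ['top', 'side'] [0.642  0.1058] [0.92 0.88] 
trap_cup ['top'] [0.6403 0.1041] [0.96] 
trap_cup ['side'] [0.645  0.1074] [0.93] 
torch ['top', 'side'] [ 0.621  -0.1178  0.2272] [0.74 0.59] 13.0
torch ['top'] [ 0.6205 -0.1187  0.2182] [0.75] 12.5
torch ['side'] [ 0.624  -0.1157  0.1421] [0.61] 8.1
sampling_basket ['top', 'side'] [ 0.4912 -0.2781 -0.1172] [0.93 0.96] -6.7
sampling_basket ['top'] [ 0.4892 -0.2802 -0.1159] [0.95] -6.6
sampling_basket ['side'] [ 0.4921 -0.2758 -0.1142] [0.97] -6.5
trap_basket ['top', 'side'] [0.5038 0.3128 0.0784] [0.96 0.98] 4.5
trap_basket ['top'] [0.5019 0.3116 0.0807] [0.97] 4.6
trap_basket ['side'] [0.5054 0.3133 0.0794] [0.98] 4.5
```

Call:
servo_tool:
  commands:
    - {"x": 0.93,"y": -0.93,"z": 0,"az": 0.112,"claw": -1}
    - {"x": 0.93,"y": -0.93,"z": 0,"az": 0.112,"claw": -1}
    - {"x": 0.93,"y": -0.93,"z": 0,"az": 0.112,"claw": -1}
    - {"x": 0.93,"y": -0.93,"z": 0,"az": 0.112,"claw": -1}
  squeeze: 40

```text
validation failed for argument at $.co...
```

Run:
```python
from h import *
np.set_printoptions(precision=4,suppress=True)
print('jar',ray('top',(290.2,243.6),.082),'tape',ray('top',(251.3,205),.019))
h=ray('top',(290.7,155.2),.034);t=ray('top',(297.8,195.8),.034);print(h,t,(h+t)/2,np.degrees(np.arctan2(*(h-t)[1::-1])))
s=env.sense();print(s['clock'],s['ee_pos'],s['ee_rot'])
print(np.array(par('wrist')['cam_to_world']),par('wrist')['fx'])
```

```text
jar [ 0.44   -0.1051  0.082 ] tape [ 0.5359 -0.0083  0.019 ]
[ 0.6672 -0.1069  0.034 ] [ 0.562  -0.1273  0.034 ] [ 0.6146 -0.1171  0.034 ] 10.973043357218181
2.15 [ 0.2148 -0.5869  0.2483] [[ 0.9391  0.3437 -0.    ]
 [ 0.3437 -0.9391 -0.    ]
 [-0.      0.     -1.    ]]
[[ 0.3436 -0.9014 -0.2634  0.2809]
 [-0.9391 -0.33   -0.0957 -0.5631]
 [-0.0006  0.2802 -0.9599  0.374 ]
 [ 0.      0.      0.      1.    ]] 280.3980877199298
```

Call:
servo_tool:
  commands:
    - {"x": 0.93,"y": -0.93,"z": 0,"ax": 0,"ay": 0,"az": 0.112,"claw": -1}
    - {"x": 0.93,"y": -0.93,"z": 0,"ax": 0,"ay": 0,"az": 0.112,"claw": -1}
    - {"x": 0.93,"y": -0.93,"z": 0,"ax": 0,"ay": 0,"az": 0.112,"claw": -1}
    - {"x": 0.93,"y": -0.93,"z": 0,"ax": 0,"ay": 0,"az": 0.112,"claw": -1}
  squeeze: 40

```text
clock: 2.65
ee_pos: [0.2987, -0.405, 0.2484]
ee_rot: [[1.0, 0.002, 0.0], [0.002, -1.0, 0.001], [0.0, -0.001, -1.0]]
contact_force: [-0.6, 0.1, -0.1]
gripper_width: 0.0856
grip_force: 0.0
```

Call:
servo_tool:
  commands:
    - {"x": 0.96,"y": -1,"z": 0,"ax": 0,"ay": 0,"az": 0,"claw": -1}
    - {"x": 0.96,"y": -1,"z": 0,"ax": 0,"ay": 0,"az": 0,"claw": -1}
    - {"x": 0.96,"y": -1,"z": 0,"ax": 0,"ay": 0,"az": 0,"claw": -1}
    - {"x": 0.96,"y": -1,"z": 0,"ax": 0,"ay": 0,"az": 0,"claw": -1}

```text
clock: 3.15
ee_pos: [0.4442, -0.2566, 0.2485]
ee_rot: [[1.0, 0.001, 0.001], [0.001, -1.0, -0.0], [0.001, 0.0, -1.0]]
contact_force: [-1.1, -1.1, -0.9]
gripper_width: 0.0852
grip_force: 0.0
```

Call:
servo_tool:
  commands:
    - {"x": 0,"y": -1,"z": 0.5,"ax": 0,"ay": 0,"az": 0,"claw": -1}
    - {"x": 0,"y": -1,"z": 0.5,"ax": 0,"ay": 0,"az": 0,"claw": -1}
    - {"x": 0,"y": -1,"z": 0.5,"ax": 0,"ay": 0,"az": 0,"claw": -1}
    - {"x": 0,"y": -1,"z": 0.5,"ax": 0,"ay": 0,"az": 0,"claw": -1}
    - {"x": 0,"y": -1,"z": 0.5,"ax": 0,"ay": 0,"az": 0,"claw": -1}

```text
clock: 3.78
ee_pos: [0.443, -0.1089, 0.1737]
ee_rot: [[1.0, -0.001, 0.001], [-0.001, -1.0, -0.001], [0.001, 0.001, -1.0]]
contact_force: [-0.3, -0.2, -0.4]
gripper_width: 0.0853
grip_force: 0.0
```

Run:
```python
from h import *
np.set_printoptions(precision=4,suppress=True)
par('wrist',True);snap('wrist','w1.png');s=env.sense();print(s['clock'],s['ee_pos'])
for P in [(.443,-.107,.082),(.44,-.105,.082),(.446,-.108,.082)]: print(proj('wrist',P))
```

```text
3.825 [ 0.4431 -0.1092  0.1739]
[250.9016 196.7047]
[248.4694 200.1983]
[252.1199 193.1861]
```

View pics/w1.png

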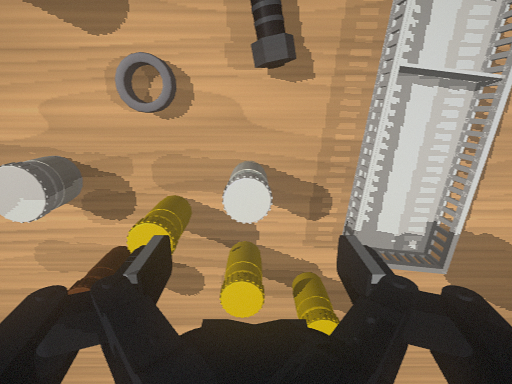

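The wrist view shows the white jar lid at (247,199), which gives (0.4405, -0.1035). The nearest yellow one, at (150,237), is clear of the finger path.

Call:
servo_tool:
  commands:
    - {"x": -0.017,"y": -0.037,"z": 0.4,"ax": 0,"ay": 0,"az": 0,"claw": -0.4}
    - {"x": -0.017,"y": -0.037,"z": 0.6,"ax": 0,"ay": 0,"az": 0,"claw": -0.4}
    - {"x": -0.017,"y": -0.037,"z": 0.76,"ax": 0,"ay": 0,"az": 0,"claw": -0.4}
    - {"x": -0.017,"y": -0.037,"z": 0.76,"ax": 0,"ay": 0,"az": 0,"claw": -0.4}
  squeeze: 30

```text
clock: 4.32
ee_pos: [0.4391, -0.1035, 0.0585]
ee_rot: [[1.0, -0.003, -0.002], [-0.003, -1.0, 0.0], [-0.002, -0.0, -1.0]]
contact_force: [-0.4, 1.1, 0.4]
gripper_width: 0.0599
grip_force: 0.0
```

Call:
servo_tool:
  commands:
    - {"x": 0,"y": 0,"z": 0,"ax": 0,"ay": 0,"az": 0,"claw": 1}
    - {"x": 0,"y": 0,"z": 0,"ax": 0,"ay": 0,"az": 0,"claw": 1}
    - {"x": 0,"y": 0,"z": 0,"ax": 0,"ay": 0,"az": 0,"claw": 1}

```text
clock: 4.7
ee_pos: [0.4407, -0.103, 0.0604]
ee_rot: [[1.0, -0.001, 0.002], [-0.001, -1.0, -0.001], [0.002, 0.001, -1.0]]
contact_force: [-0.2, -0.5, 6.3]
gripper_width: 0.0394
grip_force: 30.6
```

Call:
servo_tool:
  commands:
    - {"x": 0,"y": 0,"z": -0.4,"ax": 0,"ay": 0,"az": 0,"claw": 1}
    - {"x": 0.5,"y": 0.5,"z": -0.6,"ax": 0,"ay": 0,"az": 0,"claw": 1}
    - {"x": 0.977,"y": 1,"z": -0.6,"ax": 0,"ay": 0,"az": 0.037,"claw": 1}
    - {"x": 0.977,"y": 1,"z": -0.6,"ax": 0,"ay": 0,"az": 0.037,"claw": 1}
    - {"x": 0.977,"y": 1,"z": -0.6,"ax": 0,"ay": 0,"az": 0.037,"claw": 1}

```text
clock: 5.32
ee_pos: [0.5883, -0.2553, 0.1502]
ee_rot: [[0.993, -0.118, 0.003], [-0.118, -0.993, -0.001], [0.003, 0.001, -1.0]]
contact_force: [0.0, 0.6, -0.0]
gripper_width: 0.0389
grip_force: 30.8
```

Call:
servo_tool:
  commands:
    - {"x": -0.03,"y": 0.24,"z": 0,"ax": 0,"ay": 0,"az": 0,"claw": 1}
    - {"x": -0.03,"y": 0.24,"z": 0,"ax": 0,"ay": 0,"az": 0,"claw": 1}

```text
clock: 5.58
ee_pos: [0.5769, -0.2898, 0.1493]
ee_rot: [[0.993, -0.119, -0.0], [-0.119, -0.993, -0.0], [-0.0, 0.0, -1.0]]
contact_force: [-0.1, -0.5, -1.1]
gripper_width: 0.0391
grip_force: 30.8
```

Run:
```python
from h import *
np.set_printoptions(precision=4,suppress=True)
s=env.sense();print(s['clock'],s['ee_pos'],s['ee_rot'],s['grip_force'])
snap('side','s2.png',(250,60,450,220),3.5);par('wrist',True);snap('wrist','w2.png')
```

```text
5.575 [ 0.5769 -0.2898  0.1493] [[ 0.9929 -0.1189 -0.0001]
 [-0.1189 -0.9929 -0.0004]
 [-0.      0.0004 -1.    ]] 30.823768973350525
```

View pics/w2.png

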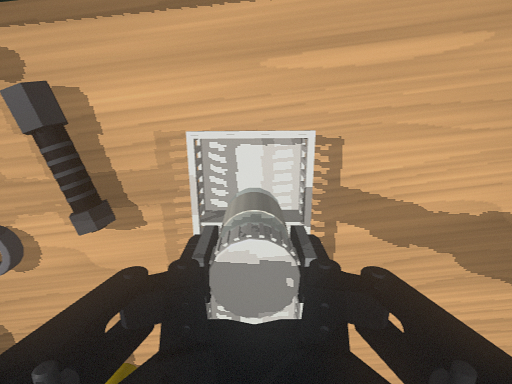

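The jar is over the short compartment and centred sideways (jar column 255, basket 251). It needs another 10 mm in x, then down.

Call:
servo_tool:
  commands:
    - {"x": 0.07,"y": 0,"z": 0.2,"ax": 0,"ay": 0,"az": 0,"claw": 1}
    - {"x": 0.07,"y": 0,"z": 0.4,"ax": 0,"ay": 0,"az": 0,"claw": 1}
    - {"x": 0.07,"y": 0,"z": 0.52,"ax": 0,"ay": 0,"az": 0,"claw": 1}
    - {"x": 0.07,"y": 0,"z": 0.56,"ax": 0,"ay": 0,"az": 0,"claw": 1}
    - {"x": 0.07,"y": 0,"z": 0.56,"ax": 0,"ay": 0,"az": 0,"claw": 1}

```text
clock: 6.3
ee_pos: [0.5879, -0.289, 0.0656]
ee_rot: [[0.993, -0.117, 0.0], [-0.117, -0.993, -0.0], [0.0, 0.0, -1.0]]
contact_force: [-0.4, -0.1, -0.5]
gripper_width: 0.039
grip_force: 30.8
```

Call:
servo_tool:
  commands:
    - {"x": 0,"y": 0,"z": 0,"ax": 0,"ay": 0,"az": 0,"claw": -0.3}
    - {"x": 0,"y": 0,"z": 0,"ax": 0,"ay": 0,"az": 0,"claw": -0.3}
    - {"x": 0,"y": 0,"z": -0.4,"ax": 0,"ay": 0,"az": 0,"claw": -0.3}
    - {"x": 0,"y": 0,"z": -0.6,"ax": 0,"ay": 0,"az": -0.1,"claw": -0.3}
    - {"x": 0,"y": 0,"z": -0.6,"ax": 0,"ay": 0,"az": -0.1,"claw": -0.3}

```text
clock: 6.92
ee_pos: [0.5897, -0.2902, 0.1593]
ee_rot: [[0.98, 0.2, 0.006], [0.2, -0.98, -0.003], [0.005, 0.004, -1.0]]
contact_force: [-0.4, -0.4, 0.2]
gripper_width: 0.0554
grip_force: 0.0
```

Call:
servo_tool:
  commands:
    - {"x": 0.36,"y": -1,"z": 0,"ax": 0,"ay": 0,"az": 0,"claw": -0.3}
    - {"x": 0.36,"y": -1,"z": 0,"ax": 0,"ay": 0,"az": 0,"claw": -0.3}
    - {"x": 0.36,"y": -1,"z": 0,"ax": 0,"ay": 0,"az": 0,"claw": -0.3}
    - {"x": 0.36,"y": -1,"z": 0,"ax": 0,"ay": 0,"az": 0,"claw": -0.3}

```text
clock: 7.42
ee_pos: [0.6119, -0.1293, 0.156]
ee_rot: [[0.98, 0.199, 0.001], [0.199, -0.98, 0.0], [0.001, 0.0, -1.0]]
contact_force: [0.2, -0.2, 0.1]
gripper_width: 0.0551
grip_force: 0.0
```

Run:
```python
from h import *
np.set_printoptions(precision=4,suppress=True)
s=env.sense();print(s['clock'],s['ee_pos'])
snap('side','s3.png',(220,60,440,220),3.5);par('wrist',True);snap('wrist','w3.png')
m=sorted(cams.masks_of('torch','wrist'),key=lambda d:-d['conf'])
for d in m[:2]: print(d['conf'],d['at'],ray('wrist',d['at'],.02),cv2.minAreaRect(np.argwhere(d['region'])[:,::-1].astype(np.float32)))
print(proj('wrist',(.6107,-.118,.026)))
```

```text
7.425 [ 0.6119 -0.1293  0.156 ]
0.65 [240.7, 163.1] [ 0.628  -0.1151  0.02  ] ((239.0, 169.5), (147.0, 42.0), 90.0)
[240.0924 182.653 ]
```

View pics/w3.png

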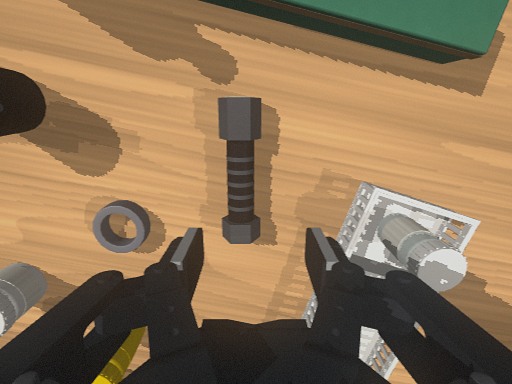

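View pics/s3.png

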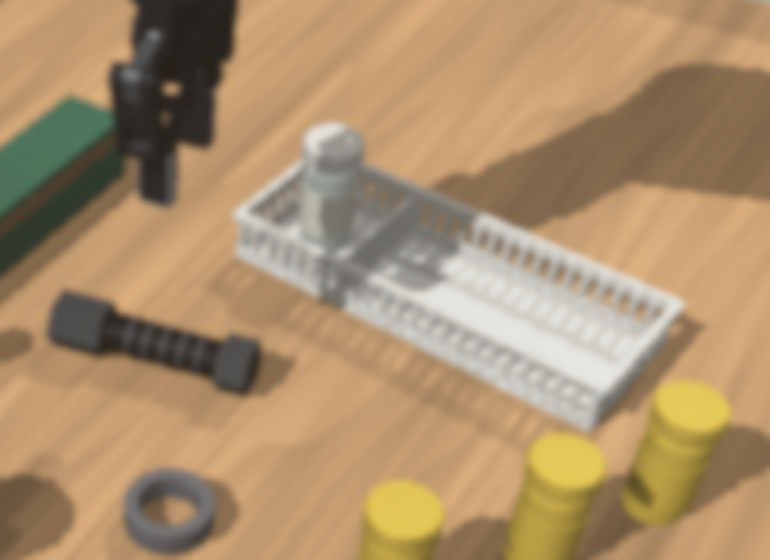

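Jar is upright in the short compartment. The torch barrel is at (240,180), where predicted and in line with the tool.

Call:
servo_tool:
  commands:
    - {"x": 0.01,"y": -0.075,"z": 0.4,"ax": 0,"ay": 0,"az": 0,"claw": -0.3}
    - {"x": 0.01,"y": -0.075,"z": 0.7,"ax": 0,"ay": 0,"az": 0,"claw": -0.3}
    - {"x": 0.01,"y": -0.075,"z": 0.85,"ax": 0,"ay": 0,"az": 0,"claw": -0.3}
    - {"x": 0.01,"y": -0.075,"z": 0.89,"ax": 0,"ay": 0,"az": 0,"claw": -0.3}
    - {"x": 0.01,"y": -0.075,"z": 0.89,"ax": 0,"ay": 0,"az": 0,"claw": -0.3}

```text
clock: 8.2
ee_pos: [0.6109, -0.1211, 0.0221]
ee_rot: [[0.981, 0.195, 0.0], [0.195, -0.981, -0.0], [0.0, 0.0, -1.0]]
contact_force: [0.2, 0.3, 0.9]
gripper_width: 0.0555
grip_force: 0.0
```

Call:
servo_tool:
  commands:
    - {"x": 0,"y": 0,"z": 0,"ax": 0,"ay": 0,"az": 0,"claw": 1}
    - {"x": 0,"y": 0,"z": 0,"ax": 0,"ay": 0,"az": 0,"claw": 1}
    - {"x": 0,"y": 0,"z": 0,"ax": 0,"ay": 0,"az": 0,"claw": 1}
    - {"x": 0,"y": 0,"z": 0,"ax": 0,"ay": 0,"az": 0,"claw": 1}
  squeeze: 50

```text
clock: 8.7
ee_pos: [0.6115, -0.1204, 0.0233]
ee_rot: [[0.981, 0.196, 0.002], [0.196, -0.981, -0.001], [0.002, 0.001, -1.0]]
contact_force: [-0.5, -0.3, 5.5]
gripper_width: 0.0243
grip_force: 48.8
```

Call:
servo_tool:
  commands:
    - {"x": 0,"y": 0,"z": -0.35,"ax": 0,"ay": 0,"az": 0,"claw": 1}
    - {"x": -0.1,"y": 0.05,"z": -0.75,"ax": 0,"ay": 0,"az": 0,"claw": 1}
    - {"x": -0.45,"y": 0.25,"z": -0.8,"ax": 0,"ay": 0,"az": 0.05,"claw": 1}
    - {"x": -0.8,"y": 0.45,"z": -0.8,"ax": 0,"ay": 0,"az": 0.1,"claw": 1}
    - {"x": -0.9,"y": 0.5,"z": -0.8,"ax": 0,"ay": 0,"az": 0.1,"claw": 1}

```text
clock: 9.32
ee_pos: [0.4905, -0.2216, 0.1426]
ee_rot: [[0.993, -0.121, -0.0], [-0.121, -0.993, -0.0], [-0.0, 0.0, -1.0]]
contact_force: [1.0, 0.3, -0.3]
gripper_width: 0.0245
grip_force: 49.8
```

Call:
servo_tool:
  commands:
    - {"x": -0.285,"y": 0.38,"z": 0,"ax": 0,"ay": 0,"az": 0,"claw": 1}
    - {"x": -0.285,"y": 0.38,"z": 0,"ax": 0,"ay": 0,"az": 0,"claw": 1}
    - {"x": -0.285,"y": 0.38,"z": 0,"ax": 0,"ay": 0,"az": 0,"claw": 1}

```text
clock: 9.7
ee_pos: [0.4442, -0.272, 0.1422]
ee_rot: [[0.993, -0.118, 0.001], [-0.118, -0.993, -0.0], [0.001, 0.0, -1.0]]
contact_force: [0.1, 0.9, -1.5]
gripper_width: 0.0239
grip_force: 49.9
```

Run:
```python
from h import *
s=env.sense();print(s['clock'],s['ee_pos'])
snap('side','s4.png',(220,60,460,240),3.2)
```

```text
9.7 [ 0.44417609 -0.27204745  0.14215946]
```

View pics/s4.png

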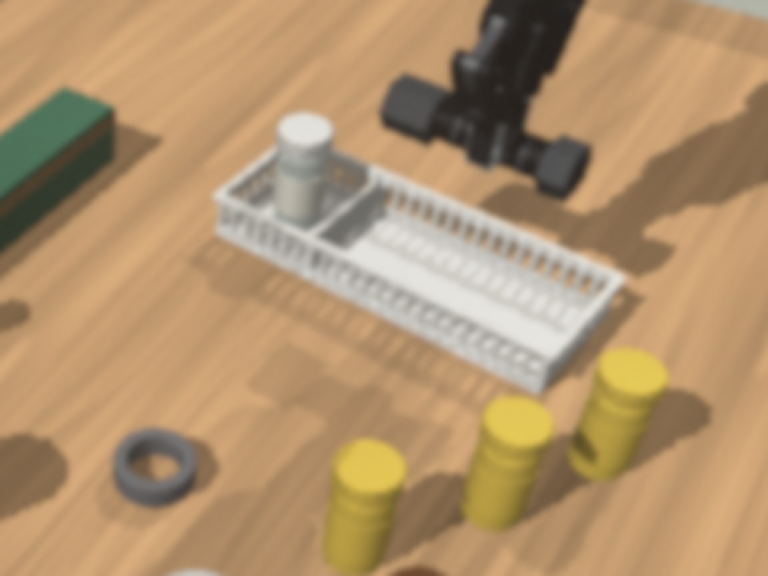

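The torch hangs level above the long compartment, with the jar clear of it. Lowering and releasing.

Call:
servo_tool:
  commands:
    - {"x": 0,"y": 0,"z": 0.3,"ax": 0,"ay": 0,"az": 0,"claw": 1}
    - {"x": 0,"y": 0,"z": 0.55,"ax": 0,"ay": 0,"az": 0,"claw": 1}
    - {"x": 0,"y": 0,"z": 0.7,"ax": 0,"ay": 0,"az": 0,"claw": 1}
    - {"x": 0,"y": 0,"z": 0.77,"ax": 0,"ay": 0,"az": 0,"claw": 1}
    - {"x": 0,"y": 0,"z": 0.77,"ax": 0,"ay": 0,"az": 0,"claw": 1}

```text
clock: 10.38
ee_pos: [0.4449, -0.2711, 0.0262]
ee_rot: [[0.993, -0.116, 0.0], [-0.116, -0.993, 0.0], [0.0, -0.0, -1.0]]
contact_force: [0.2, 0.4, -2.1]
gripper_width: 0.0242
grip_force: 51.4
```

Call:
servo_tool:
  commands:
    - {"x": 0,"y": 0,"z": 0,"ax": 0,"ay": 0,"az": 0,"claw": -0.1}
    - {"x": 0,"y": 0,"z": 0,"ax": 0,"ay": 0,"az": 0,"claw": -0.1}
    - {"x": 0,"y": 0,"z": -0.3,"ax": 0,"ay": 0,"az": 0,"claw": -0.1}
    - {"x": 0,"y": 0,"z": -0.7,"ax": 0,"ay": 0,"az": 0,"claw": -0.1}
    - {"x": 0,"y": 0,"z": -0.9,"ax": 0,"ay": 0,"az": -0.037,"claw": -0.1}

```text
clock: 11.0
ee_pos: [0.445, -0.2725, 0.1647]
ee_rot: [[1.0, 0.001, 0.004], [0.001, -1.0, -0.002], [0.004, 0.002, -1.0]]
contact_force: [0.8, -0.5, 0.3]
gripper_width: 0.0466
grip_force: 0.0
```

Call:
servo_tool:
  commands:
    - {"x": 0.2,"y": -0.3,"z": 0,"ax": 0,"ay": 0,"az": -0.056,"claw": -0.4}
    - {"x": 0.4,"y": -0.6,"z": 0,"ax": 0,"ay": 0,"az": -0.112,"claw": -0.4}
    - {"x": 0.6,"y": -0.9,"z": 0,"ax": 0,"ay": 0,"az": -0.168,"claw": -0.4}
    - {"x": 0.6,"y": -1,"z": 0,"ax": 0,"ay": 0,"az": -0.224,"claw": -0.4}
    - {"x": 0.6,"y": -1,"z": 0,"ax": 0,"ay": 0,"az": -0.28,"claw": -0.4}

```text
clock: 11.62
ee_pos: [0.5343, -0.1203, 0.1616]
ee_rot: [[0.632, 0.775, 0.0], [0.775, -0.632, 0.0], [0.0, 0.0, -1.0]]
contact_force: [0.1, -0.4, 0.0]
gripper_width: 0.0599
grip_force: 0.0
```

Call:
servo_tool:
  commands:
    - {"x": 0.3,"y": -0.24,"z": 0,"ax": 0,"ay": 0,"az": -0.055,"claw": -0.5}
    - {"x": 0.593,"y": -0.48,"z": 0,"ax": 0,"ay": 0,"az": -0.11,"claw": -0.5}
    - {"x": 0.593,"y": -0.48,"z": 0,"ax": 0,"ay": 0,"az": -0.165,"claw": -0.5}
    - {"x": 0.593,"y": -0.48,"z": 0,"ax": 0,"ay": 0,"az": -0.22,"claw": -0.5}
    - {"x": 0.593,"y": -0.48,"z": 0,"ax": 0,"ay": 0,"az": -0.22,"claw": -0.5}

```text
clock: 12.25
ee_pos: [0.5354, -0.0072, 0.1617]
ee_rot: [[0.002, 1.0, 0.001], [1.0, -0.002, -0.0], [-0.0, 0.001, -1.0]]
contact_force: [-1.5, -0.2, 0.1]
gripper_width: 0.064
grip_force: 0.0
```

Run:
```python
from h import *
np.set_printoptions(precision=4,suppress=True)
s=env.sense();print(s['clock'],s['ee_pos'],s['ee_rot'],s['joints'])
par('wrist',True);snap('wrist','w5.png')
for d in cams.masks_of('tape_roll','wrist')[:3]: print(d['conf'],d['at'],ray('wrist',d['at'],.012))
print(proj('wrist',(.536,-.008,.019)))
```

```text
12.25 [ 0.5354 -0.0072  0.1617] [[ 0.0018  1.      0.0007]
 [ 1.     -0.0018 -0.    ]
 [-0.      0.0007 -1.    ]] [ -0.9299  18.2245 109.1025   0.0001  52.6356  -0.8271]
0.8 [257.4, 190.4] [ 0.5382 -0.0189  0.012 ]
[255.2967 181.8532]
```

View pics/w5.png

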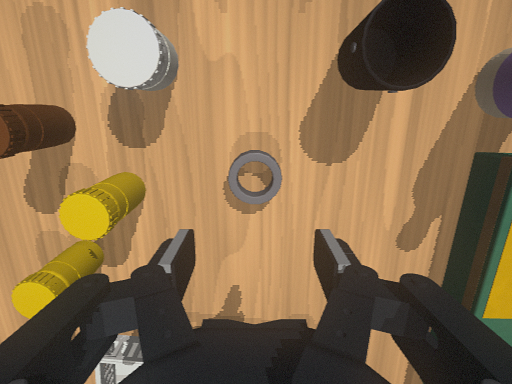

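The tape's top face is at about (255,178), 2–3 mm ahead of the prediction, and nothing stands in the fingers' way.

Call:
servo_tool:
  commands:
    - {"x": 0.014,"y": 0,"z": 0.4,"ax": 0,"ay": 0,"az": 0,"claw": -0.5}
    - {"x": 0.014,"y": 0,"z": 0.75,"ax": 0,"ay": 0,"az": 0,"claw": -0.5}
    - {"x": 0.014,"y": 0,"z": 0.93,"ax": 0,"ay": 0,"az": 0,"claw": -0.5}
    - {"x": 0.014,"y": 0,"z": 0.97,"ax": 0,"ay": 0,"az": 0,"claw": -0.5}
    - {"x": 0.014,"y": 0,"z": 0.97,"ax": 0,"ay": 0,"az": 0,"claw": -0.5}

```text
clock: 12.98
ee_pos: [0.5357, -0.0055, 0.0162]
ee_rot: [[0.003, 1.0, 0.0], [1.0, -0.003, 0.0], [0.0, 0.0, -1.0]]
contact_force: [-0.4, -0.3, 0.3]
gripper_width: 0.0639
grip_force: 0.0
```

Call:
servo_tool:
  commands:
    - {"x": 0,"y": 0,"z": 0,"ax": 0,"ay": 0,"az": 0,"claw": 1}
    - {"x": 0,"y": 0,"z": 0,"ax": 0,"ay": 0,"az": 0,"claw": 1}
    - {"x": 0,"y": 0,"z": 0,"ax": 0,"ay": 0,"az": 0,"claw": 1}
  squeeze: 30

```text
clock: 13.35
ee_pos: [0.5363, -0.0055, 0.0174]
ee_rot: [[0.001, 1.0, 0.002], [1.0, -0.001, -0.0], [-0.0, 0.002, -1.0]]
contact_force: [-1.9, -1.2, 8.4]
gripper_width: 0.0534
grip_force: 31.7
```

Call:
servo_tool:
  commands:
    - {"x": 0,"y": 0,"z": -0.4,"ax": 0,"ay": 0,"az": 0,"claw": 1}
    - {"x": 0.1,"y": -0.1,"z": -0.75,"ax": 0,"ay": 0,"az": 0,"claw": 1}
    - {"x": 0.5,"y": -0.2,"z": -0.8,"ax": 0,"ay": 0,"az": 0,"claw": 1}
    - {"x": 0.9,"y": -0.4,"z": -0.8,"ax": 0,"ay": 0,"az": 0,"claw": 1}
    - {"x": 1,"y": -0.4,"z": -0.8,"ax": 0,"ay": 0,"az": 0,"claw": 1}

```text
clock: 13.98
ee_pos: [0.4739, 0.1471, 0.1369]
ee_rot: [[-0.001, 1.0, 0.001], [1.0, 0.001, 0.001], [0.001, 0.001, -1.0]]
contact_force: [1.3, 0.1, -0.6]
gripper_width: 0.053
grip_force: 32.3
```

Call:
servo_tool:
  commands:
    - {"x": 0.4,"y": -0.14,"z": 0,"ax": 0,"ay": 0,"az": -0.025,"claw": 1}
    - {"x": 0.8,"y": -0.28,"z": 0,"ax": 0,"ay": 0,"az": -0.025,"claw": 1}
    - {"x": 1,"y": -0.34,"z": 0,"ax": 0,"ay": 0,"az": -0.025,"claw": 1}
    - {"x": 1,"y": -0.34,"z": 0,"ax": 0,"ay": 0,"az": -0.025,"claw": 1}

```text
clock: 14.48
ee_pos: [0.4243, 0.297, 0.1367]
ee_rot: [[-0.08, 0.997, 0.002], [0.997, 0.08, 0.001], [0.001, 0.002, -1.0]]
contact_force: [-0.1, -0.7, -0.7]
gripper_width: 0.0532
grip_force: 32.3
```

Run:
```python
from h import *
np.set_printoptions(precision=4,suppress=True)
s=env.sense();print(s['clock'],s['ee_pos'],s['ee_rot'],s['grip_force'])
par('wrist',True);snap('wrist','w6.png')
for P in [(.425,.3066,.003)]+[tuple(np.array([.5038,.3128])+a*np.array([.997,.0785])+b*np.array([-.0785,.997]))+(.04,) for a in(-.138,.138) for b in (-.051,.051)]: print(proj('wrist',P))
```

```text
14.475 [0.4243 0.297  0.1367] [[-0.0803  0.9968  0.0016]
 [ 0.9968  0.0803  0.0015]
 [ 0.0013  0.0017 -1.    ]] 32.291846573352814
[256.1969 174.042 ]
[188.8256 240.642 ]
[180.4919 120.515 ]
[504.3336 240.8356]
[537.3794 121.119 ]
```

View pics/w6.png

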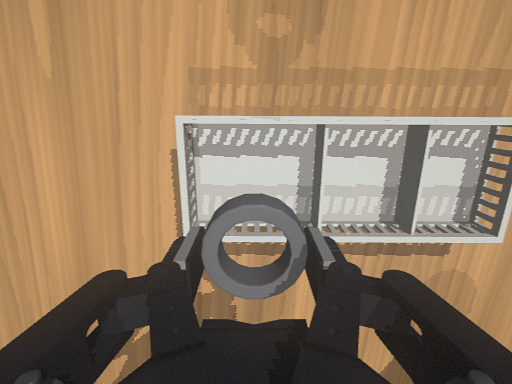

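The basket's corners fall where predicted, within 2 mm: left at (187,241) and (178,118). The tape is over the largest compartment. 10 mm more in y, then down.

Call:
servo_tool:
  commands:
    - {"x": 0.064,"y": 0,"z": 0.3,"ax": 0,"ay": 0,"az": 0,"claw": 1}
    - {"x": 0.064,"y": 0,"z": 0.55,"ax": 0,"ay": 0,"az": 0,"claw": 1}
    - {"x": 0.064,"y": 0,"z": 0.7,"ax": 0,"ay": 0,"az": 0,"claw": 1}
    - {"x": 0.064,"y": 0,"z": 0.765,"ax": 0,"ay": 0,"az": 0,"claw": 1}
    - {"x": 0.064,"y": 0,"z": 0.765,"ax": 0,"ay": 0,"az": 0,"claw": 1}

```text
clock: 15.15
ee_pos: [0.4243, 0.3036, 0.0212]
ee_rot: [[-0.076, 0.997, -0.0], [0.997, 0.076, -0.0], [-0.0, -0.0, -1.0]]
contact_force: [-0.2, -0.0, -0.6]
gripper_width: 0.0537
grip_force: 33.1
```

Call:
servo_tool:
  commands:
    - {"x": 0,"y": 0,"z": 0,"ax": 0,"ay": 0,"az": 0,"claw": -0.45}
    - {"x": 0,"y": 0,"z": 0,"ax": 0,"ay": 0,"az": 0,"claw": -0.45}
    - {"x": 0,"y": 0,"z": -0.3,"ax": 0,"ay": 0,"az": 0,"claw": -0.45}
    - {"x": 0,"y": 0,"z": -0.7,"ax": 0,"ay": 0,"az": 0,"claw": -0.45}
    - {"x": 0,"y": 0,"z": -0.97,"ax": 0,"ay": 0,"az": 0.025,"claw": -0.45}

```text
clock: 15.78
ee_pos: [0.4245, 0.3048, 0.1696]
ee_rot: [[0.002, 1.0, 0.002], [1.0, -0.003, 0.002], [0.002, 0.002, -1.0]]
contact_force: [0.8, 1.2, 0.0]
gripper_width: 0.062
grip_force: 0.0
```

Call:
servo_tool:
  commands:
    - {"x": -0.3,"y": 0.3,"z": 0,"ax": 0,"ay": 0,"az": 0,"claw": -1}
    - {"x": -0.6,"y": 0.6,"z": 0,"ax": 0,"ay": 0,"az": 0,"claw": -1}
    - {"x": -0.9,"y": 0.9,"z": 0,"ax": 0,"ay": 0,"az": 0,"claw": -1}
    - {"x": -1,"y": 1,"z": 0,"ax": 0,"ay": 0,"az": 0,"claw": -1}

```text
clock: 16.27
ee_pos: [0.5758, 0.1519, 0.1671]
ee_rot: [[0.003, 1.0, 0.002], [1.0, -0.003, 0.0], [0.0, 0.002, -1.0]]
contact_force: [-0.5, -1.2, -0.9]
gripper_width: 0.0852
grip_force: 0.0
```

Call:
servo_tool:
  commands:
    - {"x": -0.33,"y": 0.44,"z": 0,"ax": 0,"ay": 0,"az": 0,"claw": -1}
    - {"x": -0.33,"y": 0.44,"z": 0,"ax": 0,"ay": 0,"az": 0,"claw": -1}
    - {"x": -0.33,"y": 0.44,"z": 0,"ax": 0,"ay": 0,"az": 0,"claw": -1}

```text
clock: 16.65
ee_pos: [0.6399, 0.1043, 0.1663]
ee_rot: [[0.002, 1.0, -0.0], [1.0, -0.002, 0.0], [0.0, -0.0, -1.0]]
contact_force: [-0.3, 0.4, -0.1]
gripper_width: 0.085
grip_force: 0.0
```

Run:
```python
from fit import *
s=env.sense();print(s['clock'],s['ee_pos'],s['ee_rot'])
par('wrist',True);snap('wrist','w7.png')
for d in cams.masks_of('trap_cup','wrist')[:3]: print(d['conf'],d['at'],fit('trap_cup',[.642,.106],{'wrist':d['region']}))
print(proj('wrist',(.642,.106,.075)))
```

```text
16.65 [0.6399 0.1043 0.1663] [[ 0.0024  1.     -0.0004]
 [ 1.     -0.0024  0.0002]
 [ 0.0002 -0.0004 -1.    ]]
0.8 [254.6, 189.6] (array([0.6405, 0.1075]), [np.float64(0.9574210584222687)])
0.35 [53.1, 5.7] (array([0.642, 0.106]), [np.float64(0.0)])
[257.6819 195.1236]
```

View pics/w7.png

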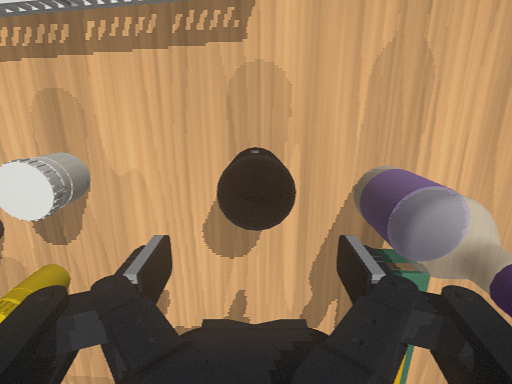

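The cup's mask fit gives (0.6405, 0.107). The bottle on the right, with its foot near column 370, is well clear of the open fingers.

Call:
servo_tool:
  commands:
    - {"x": 0.017,"y": 0.004,"z": 0.3,"ax": 0,"ay": 0,"az": 0,"claw": -1}
    - {"x": 0.017,"y": 0.004,"z": 0.55,"ax": 0,"ay": 0,"az": 0,"claw": -1}
    - {"x": 0.017,"y": 0.004,"z": 0.7,"ax": 0,"ay": 0,"az": 0,"claw": -1}
    - {"x": 0.017,"y": 0.004,"z": 0.71,"ax": 0,"ay": 0,"az": 0,"claw": -1}
    - {"x": 0.017,"y": 0.004,"z": 0.71,"ax": 0,"ay": 0,"az": 0,"claw": -1}

```text
clock: 17.38
ee_pos: [0.6402, 0.108, 0.061]
ee_rot: [[0.0, 1.0, 0.001], [1.0, -0.0, 0.0], [0.0, 0.001, -1.0]]
contact_force: [-0.0, 0.2, -0.5]
gripper_width: 0.0854
grip_force: 0.0
```

Call:
servo_tool:
  commands:
    - {"x": 0,"y": 0,"z": 0,"ax": 0,"ay": 0,"az": 0,"claw": 1}
    - {"x": 0,"y": 0,"z": 0,"ax": 0,"ay": 0,"az": 0,"claw": 1}
    - {"x": 0,"y": 0,"z": 0,"ax": 0,"ay": 0,"az": 0,"claw": 1}
    - {"x": 0,"y": 0,"z": 0,"ax": 0,"ay": 0,"az": 0,"claw": 1}
  squeeze: 30

```text
clock: 17.88
ee_pos: [0.641, 0.1075, 0.0617]
ee_rot: [[0.001, 1.0, 0.002], [1.0, -0.001, 0.001], [0.001, 0.002, -1.0]]
contact_force: [-1.3, -0.4, 7.4]
gripper_width: 0.0626
grip_force: 31.2
```

Call:
servo_tool:
  commands:
    - {"x": 0,"y": 0,"z": -0.4,"ax": 0,"ay": 0,"az": 0,"claw": 1}
    - {"x": 0.2,"y": -0.15,"z": -0.6,"ax": 0,"ay": 0,"az": 0,"claw": 1}
    - {"x": 0.55,"y": -0.4,"z": -0.6,"ax": 0,"ay": 0,"az": 0,"claw": 1}
    - {"x": 0.9,"y": -0.6,"z": -0.6,"ax": 0,"ay": 0,"az": -0.025,"claw": 1}
    - {"x": 0.9,"y": -0.6,"z": -0.6,"ax": 0,"ay": 0,"az": -0.025,"claw": 1}

```text
clock: 18.5
ee_pos: [0.5484, 0.2456, 0.151]
ee_rot: [[-0.082, 0.997, 0.0], [0.997, 0.082, 0.001], [0.001, 0.001, -1.0]]
contact_force: [-0.1, 0.1, -0.9]
gripper_width: 0.0621
grip_force: 33.7
```

Call:
servo_tool:
  commands:
    - {"x": 0.465,"y": -0.215,"z": 0,"ax": 0,"ay": 0,"az": 0,"claw": 1}
    - {"x": 0.465,"y": -0.215,"z": 0,"ax": 0,"ay": 0,"az": 0,"claw": 1}
    - {"x": 0.465,"y": -0.215,"z": 0,"ax": 0,"ay": 0,"az": 0,"claw": 1}

```text
clock: 18.88
ee_pos: [0.513, 0.3095, 0.1504]
ee_rot: [[-0.079, 0.997, 0.001], [0.997, 0.079, 0.0], [-0.0, 0.001, -1.0]]
contact_force: [-0.4, -0.2, 0.1]
gripper_width: 0.0622
grip_force: 33.7
```

Run:
```python
from fit import *
s=env.sense();print(s['clock'],s['ee_pos'],s['ee_rot'],s['grip_force'])
im=snap('side','s8.png',(60,240,330,384),2.9)
for d in cams.masks_of('trap_basket','side')[:1]: print(d['conf'],fit('trap_basket',[.5038,.3128,.078],{'side':d['region']}))
```

```text
18.875 [0.513  0.3095 0.1504] [[-0.0787  0.9969  0.0007]
 [ 0.9969  0.0787  0.    ]
 [-0.      0.0007 -1.    ]] 33.67165965610184
0.65 (array([0.5053, 0.3136, 0.0871]), [np.float64(0.7628357763741123)])
```

View pics/s8.png

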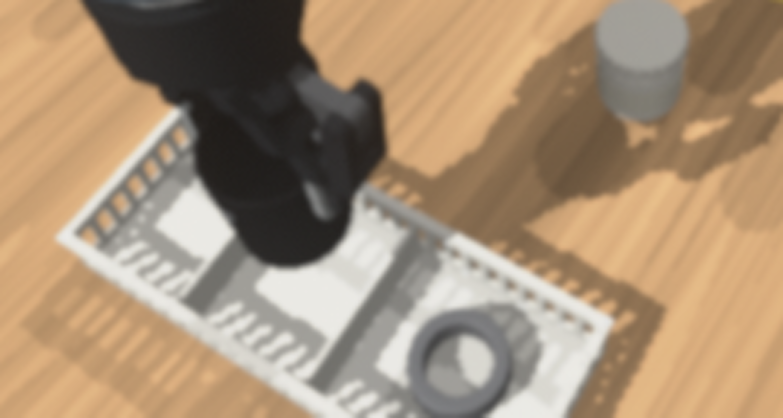

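The tape lies flat in the largest compartment, and the cup hangs near the middle one. It needs 11 mm more in x, then down.

Call:
servo_tool:
  commands:
    - {"x": 0.027,"y": 0.076,"z": 0.05,"ax": 0,"ay": 0,"az": 0,"claw": 1}
    - {"x": 0.027,"y": 0.076,"z": 0.3,"ax": 0,"ay": 0,"az": 0,"claw": 1}
    - {"x": 0.027,"y": 0.076,"z": 0.5,"ax": 0,"ay": 0,"az": 0,"claw": 1}
    - {"x": 0.027,"y": 0.076,"z": 0.57,"ax": 0,"ay": 0,"az": 0,"claw": 1}
    - {"x": 0.027,"y": 0.076,"z": 0.57,"ax": 0,"ay": 0,"az": 0,"claw": 1}

```text
clock: 19.6
ee_pos: [0.5247, 0.3137, 0.0643]
ee_rot: [[-0.076, 0.997, -0.0], [0.997, 0.076, -0.0], [-0.0, -0.0, -1.0]]
contact_force: [-0.9, 1.0, -0.4]
gripper_width: 0.0624
grip_force: 33.6
```

Call:
servo_tool:
  commands:
    - {"x": 0,"y": 0,"z": 0,"ax": 0,"ay": 0,"az": 0,"claw": -0.95}
    - {"x": 0,"y": 0,"z": 0,"ax": 0,"ay": 0,"az": 0,"claw": -0.95}
    - {"x": 0,"y": 0,"z": -0.2,"ax": 0,"ay": 0,"az": 0,"claw": -0.95}
    - {"x": 0,"y": 0,"z": -0.5,"ax": 0,"ay": 0,"az": 0,"claw": -0.95}
    - {"x": 0,"y": 0,"z": -0.7,"ax": 0,"ay": 0,"az": 0,"claw": -0.95}

```text
clock: 20.23
ee_pos: [0.5246, 0.3145, 0.1718]
ee_rot: [[-0.077, 0.997, 0.002], [0.997, 0.077, 0.001], [0.001, 0.002, -1.0]]
contact_force: [0.7, 1.0, 0.4]
gripper_width: 0.0833
grip_force: 0.0
```

Call:
servo_tool:
  commands:
    - {"x": -0.2,"y": -0.1,"z": 0,"ax": 0,"ay": 0,"az": 0.056,"claw": -0.8}
    - {"x": -0.45,"y": -0.25,"z": 0,"ax": 0,"ay": 0,"az": 0.112,"claw": -0.8}
    - {"x": -0.7,"y": -0.4,"z": 0,"ax": 0,"ay": 0,"az": 0.168,"claw": -0.8}
    - {"x": -0.9,"y": -0.5,"z": 0,"ax": 0,"ay": 0,"az": 0.224,"claw": -0.8}
    - {"x": -0.9,"y": -0.5,"z": 0,"ax": 0,"ay": 0,"az": 0.28,"claw": -0.8}

```text
clock: 20.85
ee_pos: [0.4585, 0.172, 0.1698]
ee_rot: [[0.724, 0.69, -0.0], [0.69, -0.724, -0.0], [-0.001, 0.0, -1.0]]
contact_force: [1.2, 0.2, -0.3]
gripper_width: 0.077
grip_force: 0.0
```

Call:
servo_tool:
  commands:
    - {"x": -0.2,"y": 0.12,"z": 0,"ax": 0,"ay": 0,"az": 0.055,"claw": -0.8}
    - {"x": -0.427,"y": 0.24,"z": 0,"ax": 0,"ay": 0,"az": 0.11,"claw": -0.8}
    - {"x": -0.427,"y": 0.24,"z": 0,"ax": 0,"ay": 0,"az": 0.165,"claw": -0.8}
    - {"x": -0.427,"y": 0.24,"z": 0,"ax": 0,"ay": 0,"az": 0.22,"claw": -0.8}
    - {"x": -0.427,"y": 0.24,"z": 0,"ax": 0,"ay": 0,"az": 0.22,"claw": -0.8}

```text
clock: 21.48
ee_pos: [0.4388, 0.1033, 0.1699]
ee_rot: [[0.997, 0.078, 0.001], [0.078, -0.997, 0.0], [0.001, -0.0, -1.0]]
contact_force: [-0.7, 0.2, -0.1]
gripper_width: 0.0769
grip_force: 0.0
```

Run:
```python
from fit import *
s=env.sense();print(s['clock'],s['ee_pos'],s['ee_rot'])
par('wrist',True);snap('wrist','w9.png')
for d in cams.masks_of('bait_tub','wrist')[:2]: print(d['conf'],d['at'],fit('bait_tub',[.4395,.1035],{'wrist':d['region']}))
print(proj('wrist',(.4395,.1035,.06)))
```

```text
21.475 [0.4388 0.1033 0.1699] [[ 0.9969  0.0783  0.0007]
 [ 0.0783 -0.9969  0.0002]
 [ 0.0008 -0.0001 -1.    ]]
0.83 [252.3, 186.5] (array([0.4378, 0.1048]), [np.float64(0.9551912772353018)])
[253.3169 189.5134]
```

View pics/w9.png

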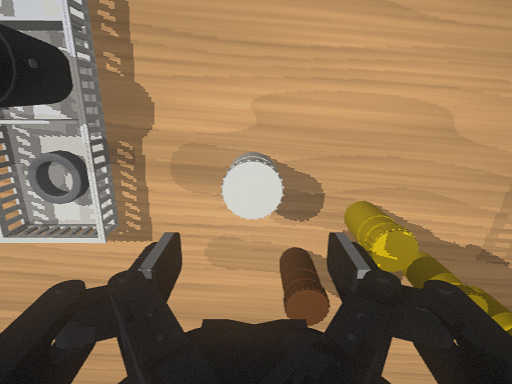

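The tub lid is at (252,189), on prediction, and the look-alikes stay clear of the finger paths.

Call:
servo_tool:
  commands:
    - {"x": 0,"y": -0.007,"z": 0.35,"ax": 0,"ay": 0,"az": 0,"claw": -0.8}
    - {"x": 0,"y": -0.007,"z": 0.65,"ax": 0,"ay": 0,"az": 0,"claw": -0.8}
    - {"x": 0,"y": -0.007,"z": 0.78,"ax": 0,"ay": 0,"az": 0,"claw": -0.8}
    - {"x": 0,"y": -0.007,"z": 0.8,"ax": 0,"ay": 0,"az": 0,"claw": -0.8}
    - {"x": 0,"y": -0.007,"z": 0.8,"ax": 0,"ay": 0,"az": 0,"claw": -0.8}

```text
clock: 22.2
ee_pos: [0.4389, 0.1046, 0.05]
ee_rot: [[0.997, 0.079, 0.0], [0.079, -0.997, 0.0], [0.0, -0.0, -1.0]]
contact_force: [-0.8, 1.0, 0.0]
gripper_width: 0.0771
grip_force: 0.0
```

Call:
servo_tool:
  commands:
    - {"x": 0,"y": 0,"z": 0,"ax": 0,"ay": 0,"az": 0,"claw": 1}
    - {"x": 0,"y": 0,"z": 0,"ax": 0,"ay": 0,"az": 0,"claw": 1}
    - {"x": 0,"y": 0,"z": 0,"ax": 0,"ay": 0,"az": 0,"claw": 1}
    - {"x": 0,"y": 0,"z": 0,"ax": 0,"ay": 0,"az": 0,"claw": 1}
  squeeze: 40

```text
clock: 22.7
ee_pos: [0.4394, 0.1047, 0.0507]
ee_rot: [[0.997, 0.078, 0.002], [0.078, -0.997, 0.0], [0.002, -0.0, -1.0]]
contact_force: [-0.9, 0.1, 7.0]
gripper_width: 0.0528
grip_force: 40.4
```

Call:
servo_tool:
  commands:
    - {"x": 0,"y": 0,"z": -0.4,"ax": 0,"ay": 0,"az": 0,"claw": 1}
    - {"x": 0.1,"y": -0.1,"z": -0.75,"ax": 0,"ay": 0,"az": 0,"claw": 1}
    - {"x": 0.4,"y": -0.35,"z": -0.75,"ax": 0,"ay": 0,"az": 0,"claw": 1}
    - {"x": 0.7,"y": -0.6,"z": -0.75,"ax": 0,"ay": 0,"az": 0,"claw": 1}
    - {"x": 0.9,"y": -0.7,"z": -0.75,"ax": 0,"ay": 0,"az": 0,"claw": 1}

```text
clock: 23.32
ee_pos: [0.5668, 0.2219, 0.1632]
ee_rot: [[0.997, 0.079, 0.002], [0.079, -0.997, 0.001], [0.003, -0.001, -1.0]]
contact_force: [-0.5, -0.0, -1.3]
gripper_width: 0.0524
grip_force: 43.0
```

Call:
servo_tool:
  commands:
    - {"x": 0.2,"y": -0.3,"z": 0,"ax": 0,"ay": 0,"az": 0,"claw": 1}
    - {"x": 0.3,"y": -0.65,"z": 0,"ax": 0,"ay": 0,"az": 0,"claw": 1}
    - {"x": 0.3,"y": -0.65,"z": 0,"ax": 0,"ay": 0,"az": 0,"claw": 1}
    - {"x": 0.3,"y": -0.65,"z": 0,"ax": 0,"ay": 0,"az": 0,"claw": 1}

```text
clock: 23.82
ee_pos: [0.6017, 0.32, 0.1621]
ee_rot: [[0.997, 0.078, -0.0], [0.078, -0.997, -0.001], [-0.001, 0.001, -1.0]]
contact_force: [0.4, 0.7, -0.8]
gripper_width: 0.0526
grip_force: 43.0
```

Run:
```python
from fit import *
s=env.sense();print(s['clock'],s['ee_pos'],s['ee_rot'],s['grip_force'])
par('wrist',True);snap('wrist','w10.png')
for a,b in [(-.138,-.051),(.138,-.051),(.138,.051),(.0615,0)]:
    print(a,b,proj('wrist',tuple(np.array([.5038,.3128])+a*np.array([.997,.0785])+b*np.array([-.0785,.997]))+(.038,)))
```

```text
23.825 [0.6017 0.32   0.1621] [[ 0.9969  0.0783 -0.0005]
 [ 0.0783 -0.9969 -0.0006]
 [-0.0005  0.0005 -1.    ]] 43.01691770553589
-0.138 -0.051 [297.0016 381.3754]
0.138 -0.051 [310.3718 142.4241]
0.138 0.051 [195.1685 142.4484]
0.0615 0 [252.8806 222.4221]
```

View pics/w10.png

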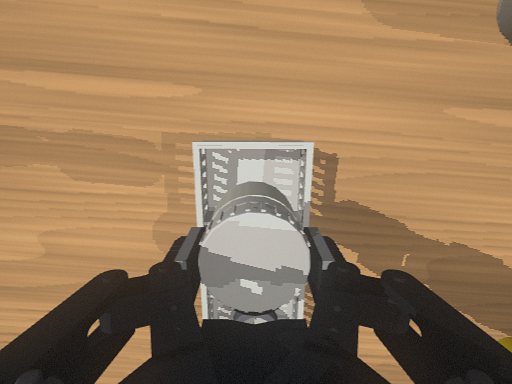

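The far corners at (193,142) and (313,142) match the prediction, and the tub is centred above the smallest compartment.

Call:
servo_tool:
  commands:
    - {"x": 0.006,"y": 0,"z": 0.25,"ax": 0,"ay": 0,"az": 0,"claw": 1}
    - {"x": 0.006,"y": 0,"z": 0.5,"ax": 0,"ay": 0,"az": 0,"claw": 1}
    - {"x": 0.006,"y": 0,"z": 0.65,"ax": 0,"ay": 0,"az": 0,"claw": 1}
    - {"x": 0.006,"y": 0,"z": 0.722,"ax": 0,"ay": 0,"az": 0,"claw": 1}
    - {"x": 0.006,"y": 0,"z": 0.722,"ax": 0,"ay": 0,"az": 0,"claw": 1}

```text
clock: 24.5
ee_pos: [0.6036, 0.3201, 0.0542]
ee_rot: [[0.997, 0.077, 0.001], [0.077, -0.997, 0.0], [0.001, -0.0, -1.0]]
contact_force: [0.7, 0.2, -0.0]
gripper_width: 0.0525
grip_force: 43.8
```

Call:
servo_tool:
  commands:
    - {"x": 0,"y": 0,"z": 0,"ax": 0,"ay": 0,"az": 0,"claw": -0.46}
    - {"x": 0,"y": 0,"z": 0,"ax": 0,"ay": 0,"az": 0,"claw": -0.46}
    - {"x": 0,"y": 0,"z": -0.25,"ax": 0,"ay": 0,"az": 0,"claw": -0.46}
    - {"x": 0,"y": 0,"z": -0.6,"ax": 0,"ay": 0,"az": 0,"claw": -0.46}
    - {"x": 0,"y": 0,"z": -1,"ax": 0,"ay": 0,"az": 0,"claw": -0.46}

```text
clock: 25.12
ee_pos: [0.6028, 0.3202, 0.205]
ee_rot: [[0.997, 0.077, -0.001], [0.077, -0.997, -0.0], [-0.001, 0.0, -1.0]]
contact_force: [1.1, -0.1, -0.1]
gripper_width: 0.0622
grip_force: 0.0
```

Call:
servo_tool:
  commands:
    - {"x": -0.4,"y": 1,"z": 0,"ax": 0,"ay": 0,"az": 0,"claw": -0.46}
    - {"x": -0.4,"y": 1,"z": 0,"ax": 0,"ay": 0,"az": 0,"claw": -0.46}
    - {"x": -0.4,"y": 1,"z": 0,"ax": 0,"ay": 0,"az": 0,"claw": -0.46}
    - {"x": -0.4,"y": 1,"z": 0,"ax": 0,"ay": 0,"az": 0,"claw": -0.46}

```text
clock: 25.62
ee_pos: [0.5543, 0.1641, 0.2044]
ee_rot: [[0.997, 0.075, 0.0], [0.075, -0.997, -0.0], [0.0, 0.0, -1.0]]
contact_force: [0.1, -0.2, 1.2]
gripper_width: 0.0623
grip_force: 0.0
```

Run:
```python
from h import *
s=env.sense();print(s['clock'],s['ee_pos'])
a=snap('side');b=snap('top')
f=lambda im,c,w:cv2.resize(im[c[1]:c[3],c[0]:c[2]],w,interpolation=cv2.INTER_CUBIC)
o=np.hstack([f(a,(70,250,290,384),(400,244)),f(a,(260,60,440,200),(400,311))[:244]])
o=np.vstack([o,np.hstack([f(b,(90,150,210,280),(300,325)),f(b,(310,150,430,280),(300,325)),np.zeros((325,200,3),np.uint8)])])
cv2.imwrite('pics/end.png',o[:,:,::-1])
```

```text
25.625 [0.55432782 0.16410873 0.20443044]
```

View pics/end.png

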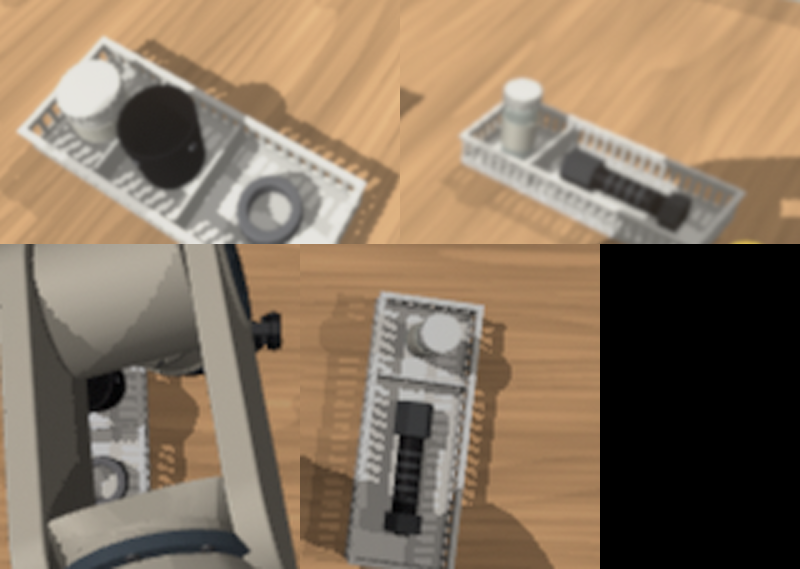

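The final picture shows all five things in their compartments: tub, cup and tape upright or flat in the trap basket, and the jar standing with the torch lying level in the sampling basket. The robot is clear, so I'm handing in.

```bash
python3 -c "
from station import env
print(env.finish_job())"
```

```text
the job is handed in; nothing more can be done
None
```

Both kits are made up and handed in at about 26 s; the last picture showed all five things in their own compartments, the bottle and carton were never touched, and the hand-in returned no verdict.

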